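# Make up two chromatography kits

## Robot

A 6-joint arm with a two-finger parallel gripper is mounted at the origin on the work surface. World frame = base frame: x ahead of the robot, y to its left, z up, the work surface at z = 0. Lengths are in m, angles in rad, forces in N, time in s.
With the tool pointing down it reaches from about 0.4 to 0.825 m from the base axis. Payload 7 kg.
Tool frame: the origin (TCP) lies midway between the tips of the shut fingers; the grasp point (between the pads) lies 19 mm behind it (grip_point_offset is the distance from the TCP to the grasp point, in m); z points along the fingers, y is the line along which they close (so a half turn about z gives the same grasp; the last joint's range is limited). The gripper opens to 88 mm and grips with 3 to 60 N. Pads are 19 mm wide; open, the fingers measure 130 mm over their backs; the gripper's body (78 mm by 193 mm) begins 47 mm behind the grasp point.
Start: joints at [1.481, 0.359, 0.012, 0, -1.224, -0.288], TCP at [0.249, 0.627, 0.227] pointing down, gripper open.
Joint ranges: [-3.07, 3.07], [-1.43, 2.12], [-1.02, 1.25], [-3.03, 1.67], [-3.05, -0], [-3.03, 3.03]. Speed limits (rad/s): [2.39, 2.39, 3.01, 3.14, 3.14, 3.14].

## Interface

Orientations are given as [roll, pitch, yaw] about the fixed x, y, z axes, in that order (R = Rz(yaw) Ry(pitch) Rx(roll)).
In Python, from station import get_state, grab_frame, camera_params, job_done, grip_point_offset gives the robot as it stands.
- The arm moves only by the shell command python3 -m creep 'ROWS' [FORCE]. ROWS is JSON, a list that holds one entry, the list of rows, each a list of 7 numbers: the finger opening in cm, from 0 to 8.76, then the shift along the tool's x, y, z in cm, then the turn, a rotation vector about the tool's x, y, z in rad. In form: [[[fingers, tx, ty, tz, wx, wy, wz], ...]]. A call has 1 to 20 rows; each row is the pose to reach, as a shift and turn from the pose commanded when the call began, along the tool's axes at that moment; what a row does not reach only later rows make up. A row lasts 1/8 s, in which the tool goes at most 62.5 mm and 10.7 degrees, less where a joint would pass 70% of its speed; a pose out of reach is approached as far as the arm can. A call with a gripper value outside its range is refused whole. The fingers move at their own pace and stop on an object; FORCE is the grip in N (left out, the last holds). Time passes only in rows, so rows that repeat a pose let the fingers close. It gives the time, the measured TCP pose, the force, the opening and the grip force at its end, in the units of the state.
- get_state(): the state, without advancing time (a new reading comes with each control period).
- grab_frame(name): name is "side" or "top" or "wrist"; returns the picture (420x560x3 uint8, blue, green, red); there is no depth.
- camera_params(name): a dict with "vertical_fov" (degrees; the focal length in pixels is half the picture's height over the tangent of half this angle, whatever the lens; pixels are square), "cx", "cy" (the principal point, pixels), "k1" (the pictures are not rectified: a ray, as slopes to the right and down, at radius r is drawn at 1 + k1 r^2 times it, then the intrinsics apply), "view" (4x4, takes a point from world to camera coordinates). Camera axes: x right, y down, z forward; pixel columns grow to the right and rows downward; lengths in m; the calibration is good to about 2 mm. A picture is of the moment at which its call begins: read the wrist's pose just before it. camera_params takes no time and is no camera call; for the wrist camera it gives the pose at the moment of the call.
- job_done(): hands the job in; it is judged then, once.
The state is a dict: "t": time; "q": joint angles; "qd": joint speeds; "joint_efforts": joint torques, N m; "eef_pos": TCP position; "ee_rot": TCP orientation; "force": force on the tool from outside, world axes, zero at the start; "moment": the same for the moment, N m; "width": finger opening in m; "gripper_force": force on a finger pad.
Only numpy, scipy, OpenCV 4.12 (cv2) and the standard library are available. Lean on these libraries where they do the work, as an engineer would, in place of code of your own. Each camera call takes 0.05 s, during which the arm holds its last target. There are 200 camera calls.

## Task

Make up the two kits from the stock on the bench. Into the blue tray go the bottle with the blue cap and the column with the orange sleeve; into the yellow tray go the bottle with the white cap and the column with the green sleeve, each bottle standing upright on the floor of the square bay and each column lying flat and lengthwise inside the long bay. Keep all bottles upright throughout, and leave the red-capped bottle and the plain steel column where they are.

Things in the scene. Friction and masses are not known exactly. Their poses are not given: they have to be found in the camera images.
- tray_blue: Shallow blue plastic tray, fixed, 222 x 88 mm, 12 mm tall; floor and walls 4 mm thick. Origin: centre of its underside; x along its length, z up. A cross wall makes two bays, open above: the square bay (80 x 80 mm, dark grey floor) centred at x = -67 mm, y = 0, and the long bay (130 mm in x, 80 in y) centred at x = +42 mm, y = 0. May stand left or right, at any turn.
- tray_yellow: Shallow yellow plastic tray, fixed, 222 x 88 mm, 12 mm tall; floor and walls 4 mm thick. Origin: centre of its underside; x along its length, z up. A cross wall makes two bays, open above: the square bay (80 x 80 mm, dark grey floor) centred at x = -67 mm, y = 0, and the long bay (130 mm in x, 80 in y) centred at x = +42 mm, y = 0. May stand left or right, at any turn.
- bottle_blue: Small amber glass bottle with a blue screw cap and a paper label, standing upright; round, 42 mm in diameter, 85 mm tall, about 110 g. Origin: centre of its underside, z up. For the blue tray.
- bottle_white: Small amber glass bottle with a white screw cap and a paper label, standing upright; round, 42 mm in diameter, 85 mm tall, about 110 g. Origin: centre of its underside, z up. For the yellow tray.
- bottle_red: Small amber glass bottle with a red screw cap and a paper label, standing upright; round, 42 mm in diameter, 85 mm tall, about 110 g. Origin: centre of its underside, z up. Belongs to no kit; stays where it is.
- column_orange: Steel column, with an orange sleeve, lying flat; 100 mm long, about 120 g. Round barrel 18 mm in diameter under the orange sleeve over the middle 56 mm; 18 mm long hexagonal end fittings, 22 mm across flats, keep it from rolling. Origin: middle of the column, on its axis, 11 mm above what it lies on; x along its length (it may lie on any of its six flats). For the blue tray.
- column_green: Steel column, with a green sleeve, lying flat; 100 mm long, about 120 g. Round barrel 18 mm in diameter under the green sleeve over the middle 56 mm; 18 mm long hexagonal end fittings, 22 mm across flats, keep it from rolling. Origin: middle of the column, on its axis, 11 mm above what it lies on; x along its length (it may lie on any of its six flats). For the yellow tray.
- column_plain: Steel column, bare metal all over, lying flat; 100 mm long, about 120 g. Round barrel 18 mm in diameter over the middle 56 mm; 18 mm long hexagonal end fittings, 22 mm across flats, keep it from rolling. Origin: middle of the column, on its axis, 11 mm above what it lies on; x along its length (it may lie on any of its six flats). Belongs to no kit; stays where it is.
Things that resemble listed ones, but are neither listed nor needed, are in the scene too. What is shaped like the column_green but turquoise is not meant.

How it is judged:
At the end, for the whole second after the job is handed in: Named bottles upright (0.12 rad) on the floor (4 mm) of their trays' square bays, within 20 mm of bay centre; named columns flat (4 mm) in the long bays, within 18 mm along, 31 mm across, 0.4 rad of lengthwise; all four at rest; red-capped bottle and plain column within 20 mm of their start (x of bottle_blue in the frame of tray_blue between -0.087 and -0.047 m and y of bottle_blue in the frame of tray_blue between -0.02 and 0.02 m and z of bottle_blue in the frame of tray_blue between 0 and 0.008 m and angle between each of bottle_blue, bottle_white's own z axis and vertical below 0.12 rad and linear speed of each of bottle_blue, column_orange, bottle_white, column_green below 0.02 m/s and x of column_orange in the frame of tray_blue between 0.024 and 0.06 m and y of column_orange in the frame of tray_blue between -0.031 and 0.031 m and z of column_orange in the frame of tray_blue between 0.011 and 0.019 m and angle between the x axis of column_orange and the x axis of tray_blue, either way round below 0.4 rad and x of bottle_white in the frame of tray_yellow between -0.087 and -0.047 m and y of bottle_white in the frame of tray_yellow between -0.02 and 0.02 m and z of bottle_white in the frame of tray_yellow between 0 and 0.008 m and x of column_green in the frame of tray_yellow between 0.024 and 0.06 m and y of column_green in the frame of tray_yellow between -0.031 and 0.031 m and z of column_green in the frame of tray_yellow between 0.011 and 0.019 m and angle between the x axis of column_green and the x axis of tray_yellow, either way round below 0.4 rad and distance of each of bottle_red, column_plain from where it was at the start of the episode below 0.02 m); the robot touches nothing.
It fails at once if a bottle is tipped over or carried strongly tilted (more than 0.6 rad) (angle between any of bottle_blue, bottle_white, bottle_red's own z axis and vertical above 0.6 rad).
It fails at once if the red-capped bottle or the plain column is moved by more than 20 mm (distance of any of bottle_red, column_plain from where it was at the start of the episode above 0.02 m).
It also fails if it takes over 106 s, if anything falls off the work surface, if the arm or the gripper's body presses on something with over 40 N, if the wrist force passes 120 N, or if a joint passes its speed limit or range.

## Working session

There is one attempt and no reset: what is moved stays moved. The work goes in short steps, Python scripts to look and compute and a shell command to move; the robot and the scene stay as the last step left them, time stands still between calls to the robot, and variables do not carry over. Pictures are saved under pics/ and viewed, at most 14 in all, crops included, and the job is handed in when it is done.

```bash
ls; mkdir -p pics; python3 - <<'E'
from station import *
import cv2
for n in("top","side","wrist"):
    cv2.imwrite(f"pics/a_{n}.png",grab_frame(n)); p=camera_params(n); print(n,{k:(v if k!='view' else None) for k,v in p.items()}); print(p['view'])
s=get_state(); print(s, grip_point_offset)
E
```

```text
pics
top {'vertical_fov': 52.72861348856595, 'cx': 278.21181517886055, 'cy': 213.54921799018973, 'k1': 5.2106017850316005e-05, 'view': None}
[[ 2.09686770e-03 -9.99997627e-01  5.91277847e-04 -9.95310789e-03]
 [-9.96462633e-01 -2.13912851e-03 -8.40097879e-02  5.09538251e-01]
 [ 8.40108533e-02 -4.13028870e-04 -9.96464754e-01  9.74470596e-01]
 [ 0.00000000e+00  0.00000000e+00  0.00000000e+00  1.00000000e+00]]
side {'vertical_fov': 48.29073737585348, 'cx': 275.2843685794243, 'cy': 206.91221207100088, 'k1': -0.04541929805093836, 'view': None}
[[-0.7918175  -0.61075551  0.00165866  0.38346138]
 [-0.43681847  0.56441358 -0.70044767  0.27179782]
 [ 0.4268661  -0.55535126 -0.71370184  0.72756399]
 [ 0.          0.          0.          1.        ]]
wrist {'vertical_fov': 71.4534246382519, 'cx': 281.0768753189734, 'cy': 204.9398779615639, 'k1': -0.05606367770461297, 'view': None}
[[-0.36901843 -0.92942081  0.00153631  0.67483518]
 [-0.89795378  0.35695023  0.25742094 -0.03250494]
 [-0.23980077  0.09361353 -0.96629814  0.38975957]
 [ 0.          0.          0.          1.        ]]
{'t': 0.15, 'q': array([ 1.48109137e+00,  3.59226769e-01,  1.12814266e-02, -2.46019254e-04,
       -1.22410743e+00, -2.88092171e-01]), 'qd': array([ 0.00019663, -0.00458957,  0.00208391,  0.00156977,  0.00075225,
        0.00045912]), 'joint_efforts': array([-1.86390673e-03, -5.83274388e+01,  2.93291116e+01,  7.00127229e+00,
        8.80967360e-03, -1.12822129e-04]), 'eef_pos': array([0.24888691, 0.62704534, 0.22584188]), 'ee_rot': array([ 3.14032227e+00, -1.35242596e-04, -3.77880776e-01]), 'force': array([0.29291605, 0.49230257, 0.05287855]), 'moment': array([ 0.00395354, -0.02409329,  0.00382885]), 'gripper_force': 0.0, 'width': 0.0877269179491303} 0.0188
```

View pics/a_top.png

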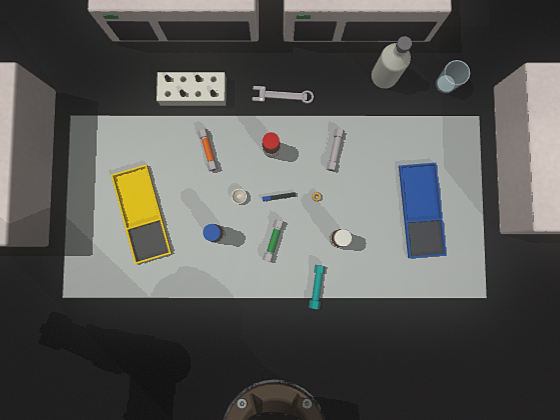

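View pics/a_side.png

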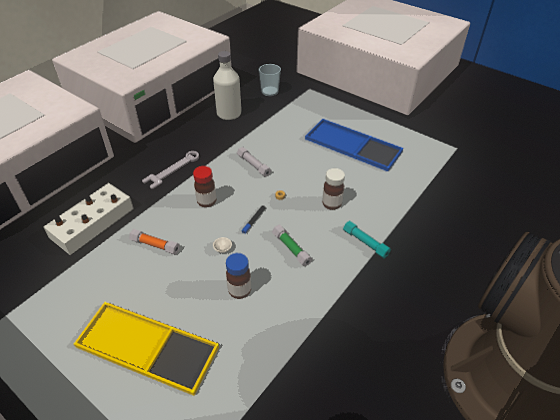

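The top view shows these candidates:

| Item | Pixel |
|---|---|
| Blue cap | (212,233) |
| White cap | (343,238); the small round dish at (240,197) is not a bottle |
| Red cap, leave in place | (271,142) |
| Orange column | (208,150) |
| Green column | (274,240); the turquoise lookalike at (317,286) is not meant |
| Plain column, leave in place | (335,149) |
| Yellow tray | (141,214), on the left |
| Blue tray | (422,210), on the right |

In the side view, the caps are at blue (237,263), white (336,177) and red (204,174). The sleeves are at orange (155,241) and green (292,243).

```bash
cat > vis.py <<'E'
import numpy as np, cv2
from station import *
def K(p):
    f=210/np.tan(np.radians(p['vertical_fov']/2)); return np.array([[f,0,p['cx']],[0,f,p['cy']],[0,0,1.]])
def slopes(p,uv):
    uv=np.asarray(uv,float).reshape(-1,1,2)
    return cv2.undistortPoints(uv,K(p),np.array([p['k1'],0,0,0,0.])).reshape(-1,2)
def tri(p1,uv1,p2,uv2):
    X=cv2.triangulatePoints(p1['view'][:3],p2['view'][:3],slopes(p1,uv1).T.copy(),slopes(p2,uv2).T.copy())
    return (X[:3]/X[3]).T
def plane(p,uv,z):
    V=p['view'];R=V[:3,:3];c=-R.T@V[:3,3]
    d=np.c_[slopes(p,uv),np.ones(len(np.atleast_2d(uv)))]@R
    return c+d*((z-c[2])/d[:,2])[:,None]
def proj(p,X):
    X=np.asarray(X,float).reshape(-1,3);V=p['view']
    return cv2.projectPoints(X,cv2.Rodrigues(V[:3,:3])[0],V[:3,3],K(p),np.array([p['k1'],0,0,0,0.]))[0].reshape(-1,2)
HSV={'blue':((105,150,60),(125,255,255)),'yellow':((22,150,80),(34,255,255)),'orange':((5,150,90),(17,255,255)),
 'green':((48,110,50),(75,255,255)),'red':((0,150,80),(4,255,255)),'white':((0,0,195),(180,45,255))}
def blob(img,col,near,r):
    m=cv2.inRange(cv2.cvtColor(img,cv2.COLOR_BGR2HSV),*map(np.array,HSV[col]))
    k=np.zeros_like(m);cv2.circle(k,near,r,255,-1);m&=k
    return m
def cen(m):
    M=cv2.moments(m,True);return [M['m10']/M['m00'],M['m01']/M['m00']],int(M['m00'])
def quad(m):
    pts=cv2.convexHull(cv2.findNonZero(m))
    return cv2.approxPolyN(pts,4,ensure_convex=True).reshape(4,2) if hasattr(cv2,'approxPolyN') else cv2.boxPoints(cv2.minAreaRect(pts))
E
python3 - <<'E'
from vis import *
np.set_printoptions(precision=4,suppress=True)
T,S=cv2.imread('pics/a_top.png'),cv2.imread('pics/a_side.png');pt,ps=camera_params('top'),camera_params('side')
for n,c,a,b,r in [('bB','blue',(212,233),(237,263),15),('bW','white',(343,238),(336,177),14),('bR','red',(271,142),(204,174),14),('cO','orange',(208,150),(155,241),22),('cG','green',(274,240),(292,243),22)]:
    mt,ms=blob(T,c,a,r),blob(S,c,b,r);(u,na),(v,nb)=cen(mt),cen(ms)
    X=tri(pt,u,ps,v)[0];l=''
    if n[0]=='c':
        P=plane(pt,cv2.findNonZero(mt).reshape(-1,2),.011)[:,:2];vx,vy,*_=cv2.fitLine(P.astype(np.float32),2,0,.01,.01).ravel();l=f'yaw {np.arctan2(vy,vx):.3f}'
    print(n,na,nb,np.round(u,1),np.round(v,1),X,l, 'reproj',np.round(proj(pt,X)-u,1))
for n,c,a,b in [('tY','yellow',(141,214),(147,347)),('tB','blue',(422,210),(354,145))]:
    mt,ms=blob(T,c,a,60),blob(S,c,b,85 if n=='tY' else 55)
    qt,qs=quad(mt),quad(ms);X0=plane(pt,qt,.012);Y0=plane(ps,qs,.012)
    o=[int(np.argmin(np.linalg.norm(Y0-x,axis=1))) for x in X0]
    X=tri(pt,qt,ps,qs[o]);print(n,qt.tolist(),qs[o].tolist());print(X,X0-Y0[o]);C=(X0+Y0[o])/2;print('centre',C.mean(0))
    e=np.linalg.norm(C-np.roll(C,-1,0),axis=1);print('edges',e)
    i=int(np.argmax(e[:2]));d=C[i+1]-C[i];print('axis yaw mod pi',np.arctan2(d[1],d[0])%np.pi)
E
```

```text
bB 216 302 [211.1 232.1] [236.1 262. ] [0.4625 0.1386 0.0784]  reproj [[0.3 0.4]]
bW 215 172 [342.7 237.4] [335.  173.7] [ 0.4508 -0.1517  0.0808]  reproj [[0.4 0.6]]
bR 212 259 [270.5 140.4] [202. 174.] [0.6697 0.008  0.0732]  reproj [[0.5 0.6]]
cO 139 213 [207.3 148.8] [152.2 240.9] [0.6662 0.1617 0.0078] yaw 0.293 reproj [[0.3 0.4]]
cG 152 197 [273.  240.4] [290.2 243.5] [0.4462 0.0031 0.0109] yaw -0.302 reproj [[0.1 0.2]]
tY [[134, 264], [110, 175], [146, 164], [171, 253]] [[193, 395], [72, 345], [104, 301], [220, 344]]
[[0.3891 0.3313 0.0038]
 [0.6025 0.3951 0.0067]
 [0.6288 0.3086 0.0082]
 [0.4144 0.2435 0.0049]] [[ 0.0063 -0.0026  0.    ]
 [ 0.0038 -0.0021  0.    ]
 [ 0.0039 -0.0009  0.    ]
 [ 0.0075 -0.0013  0.    ]]
centre [0.5068 0.3195 0.012 ]
edges [0.2218 0.09   0.2236 0.0906]
axis yaw mod pi 0.29068934692456233
tB [[408, 258], [398, 165], [435, 162], [446, 255]] [[387, 170], [303, 138], [322, 119], [403, 148]]
[[ 0.4053 -0.3183  0.0004]
 [ 0.6297 -0.3    -0.0016]
 [ 0.6345 -0.3887  0.0045]
 [ 0.4116 -0.4071  0.0061]] [[ 0.0061 -0.009   0.    ]
 [ 0.0086 -0.0102  0.    ]
 [ 0.0084 -0.0039  0.    ]
 [ 0.0056 -0.0033  0.    ]]
centre [ 0.517  -0.3464  0.012 ]
edges [0.2212 0.0924 0.2214 0.0928]
axis yaw mod pi 0.08760993805237972
```

```bash
python3 - <<'E'
import cv2,numpy as np
T,S=cv2.imread('pics/a_top.png'),cv2.imread('pics/a_side.png')
a=cv2.resize(T[125:310,185:365],None,fx=2.2,fy=2.2,interpolation=2);b=cv2.resize(S[155:310,120:400],None,fx=1.4,fy=1.4)
h=max(a.shape[0],b.shape[0]);f=lambda x:cv2.copyMakeBorder(x,0,h-x.shape[0],0,0,0)
cv2.imwrite('pics/b.png',np.hstack([f(a),f(b)]))
E
```

```text
(no output)
```

View pics/b.png

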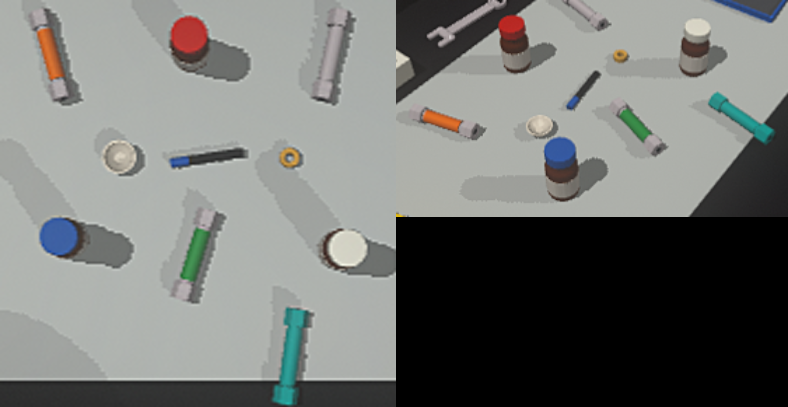

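The crop confirms the choices: true green sleeve with steel ends, turquoise one separate, and the blue, white and red caps distinct. Both square bays are at the robot's end of their trays. I'll place the columns first, starting with green.

```bash
cat > plan.py <<'E'
import sys,numpy as np
from scipy.spatial.transform import Rotation as R
from station import get_state
s=get_state();A=R.from_euler('xyz',s['ee_rot']);p=s['eef_pos']
print('t %.2f'%s['t'],p.round(4),s['ee_rot'].round(3),'w %.4f'%s['width'],'q6 %.2f'%s['q'][5])
for a in sys.argv[1:]:
    x,y,z,w=map(float,a.split(','));B=R.from_euler('xyz',[np.pi,0,w])
    print(a,'->',np.round(A.inv().apply([x-p[0],y-p[1],z-p[2]])*100,2),np.round((A.inv()*B).as_rotvec(),3))
E
python3 plan.py .446,.003,.18,-.302
```

```text
t 0.15 [0.2489 0.627  0.2258] [ 3.14  -0.    -0.378] w 0.0877 q6 -0.29
.446,.003,.18,-.302 -> [41.34 50.72  4.65] [ 0.001 -0.    -0.076]
```

```bash
python3 -m creep '[[[8.7,20.6,25.3,2.3,0,0,-0.04],[8.7,20.6,25.3,2.3,0,0,-0.04],[8.7,20.6,25.3,2.3,0,0,-0.04],[8.7,41.3,50.7,4.6,0,0,-0.076],[8.7,41.3,50.7,4.6,0,0,-0.076],[8.7,41.3,50.7,4.6,0,0,-0.076],[8.7,41.3,50.7,4.6,0,0,-0.076],[8.7,41.3,50.7,4.6,0,0,-0.076],[8.7,41.3,50.7,4.6,0,0,-0.076],[8.7,41.3,50.7,4.6,0,0,-0.076],[8.7,41.3,50.7,4.6,0,0,-0.076],[8.7,41.3,50.7,4.6,0,0,-0.076],[8.7,41.3,50.7,4.6,0,0,-0.076],[8.7,41.3,50.7,4.6,0,0,-0.076],[8.7,41.3,50.7,4.6,0,0,-0.076]]]' 20
cat > look.py <<'E'
import sys
from vis import *
np.set_printoptions(precision=4,suppress=True)
f,n=sys.argv[1:3]
p=camera_params('wrist');I=grab_frame('wrist');cv2.imwrite(f'pics/{f}.png',I);np.save(f'pics/{f}.npy',p,allow_pickle=True)
m=blob(I,n,(280,210),400);c,_=cv2.findContours(m,0,1);c=max(c,key=cv2.contourArea)
r=cv2.minAreaRect(c);print(r)
b=plane(p,[r[0]],.015);P=plane(p,c.reshape(-1,2).astype(float),.012)[:,:2].astype(np.float32)
vx,vy,*_=cv2.fitLine(P,2,0,.01,.01).ravel();print('centre',b,'yaw',np.arctan2(vy,vx))
E
python3 look.py w1 green; python3 plan.py .446,.003,.1,-.302
```

```text
t: 2.02
eef_pos: [0.4458, 0.0046, 0.1807]
ee_rot: [-3.141, -0.0, -0.3]
force: [0.3, -0.0, 0.3]
width: 0.0873
gripper_force: 0.0
((282.0, 191.5), (47.0, 10.0), 90.0)
centre [[0.4443 0.0045 0.015 ]] yaw -0.31621754
t 2.08 [0.4458 0.0045 0.1807] [-3.141 -0.    -0.3  ] w 0.0868 q6 0.82
.446,.003,.1,-.302 -> [0.06 0.14 8.07] [-0.    -0.     0.002]
```

View pics/w1.png

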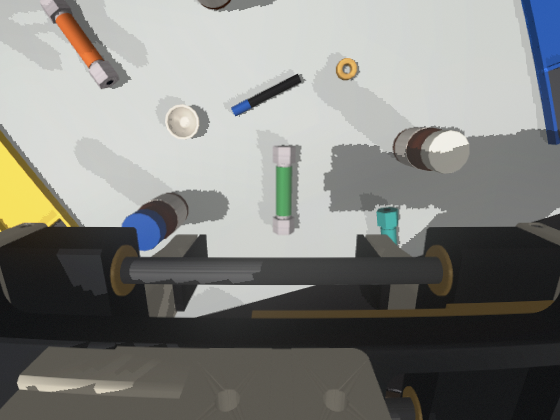

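The wrist view shows the green column at (283,190), between the fingers and aligned with them. The gripper body is wide along the closing direction and is clear of both bottles.

```bash
python3 -m creep '[[[6,0,0,6,0,0,0.01],[5,0,0,11,0,0,0.01],[5,0,0,14.5,0,0,0.01],[5,0,0,16.5,0,0,0.01],[5,0,0,17.6,0,0,0.01],[5,0,0,17.6,0,0,0.01],[1,0,0,17.6,0,0,0.01],[1,0,0,17.6,0,0,0.01],[1,0,0,17.6,0,0,0.01],[1,0,0,17.6,0,0,0.01],[1,0,0,17.6,0,0,0.01],[1,0,0,17.6,0,0,0.01]]]' 25
python3 plan.py .547,.332,.12,.29 .547,.332,.03,.29 .547,.332,.01,.29
```

```text
t: 3.58
eef_pos: [0.446, 0.0038, 0.0049]
ee_rot: [-3.141, -0.0, -0.312]
force: [-1.4, 0.6, 5.7]
width: 0.0172
gripper_force: 25.0
t 3.58 [0.446  0.0038 0.0049] [-3.141 -0.    -0.312] w 0.0172 q6 0.81
.547,.332,.12,.29 -> [ -0.45 -34.34 -11.51] [-0.    -0.    -0.602]
.547,.332,.03,.29 -> [ -0.45 -34.34  -2.51] [-0.    -0.    -0.602]
.547,.332,.01,.29 -> [ -0.45 -34.34  -0.51] [-0.    -0.    -0.602]
```

```bash
python3 -m creep '[[[1,0,0,-6,0,0,0],[1,0,0,-12,0,0,0],[1,0,-6,-13,0,0,-0.15],[1,-0.2,-12,-13,0,0,-0.3],[1,-0.3,-18,-13,0,0,-0.45],[1,-0.45,-24,-13,0,0,-0.602],[1,-0.45,-30,-12,0,0,-0.602],[1,-0.45,-34.3,-11,0,0,-0.602],[1,-0.45,-34.3,-10,0,0,-0.602],[1,-0.45,-34.3,-10,0,0,-0.602],[1,-0.45,-34.3,-10,0,0,-0.602]]]'
python3 - <<'E'
from vis import *
np.set_printoptions(precision=4,suppress=True)
p=camera_params('wrist');I=grab_frame('wrist');cv2.imwrite('pics/w2.png',I)
print(get_state()['eef_pos'],get_state()['width'])
# expected rim outline (outer, z=.012) drawn
for (cx,cy,a) in [(.507,.3195,.29)]:
    c,s=np.cos(a),np.sin(a)
    X=[[cx+c*x-s*y,cy+s*x+c*y,.012] for x,y in [(-.111,-.044),(.111,-.044),(.111,.044),(-.111,.044),(-.111,-.044)]]
    X=np.array([np.array(X[i])*(1-k)+np.array(X[i+1])*k for i in range(4) for k in np.linspace(0,1,20)])
    for u,v in proj(p,X).round().astype(int): cv2.circle(I,(int(u),int(v)),1,(255,0,255),-1)
cv2.imwrite('pics/w2o.png',I)
E
```

```text
t: 4.95
eef_pos: [0.5467, 0.3308, 0.1049]
ee_rot: [3.141, 0.0, 0.29]
force: [-0.0, 0.1, -0.9]
width: 0.0172
gripper_force: 25.0
[0.5469 0.3309 0.1053] 0.017438436111278478
```

View pics/w2o.png

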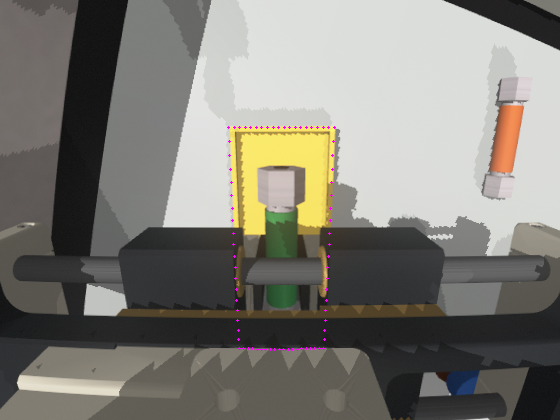

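The predicted outline matches the yellow tray's rim, with its far edge at row 127, and the column hangs aligned in the long bay. Now to lower, release and rise.

```bash
python3 -m creep '[[[1,0,0,5,0,0,0],[1,0,0,8,0,0,0],[1,0,0,9.5,0,0,0],[1,0,0,9.6,0,0,0],[1,0,0,9.6,0,0,0],[2.7,0,0,9.6,0,0,0],[2.7,0,0,9.6,0,0,0],[2.7,0,0,9.6,0,0,0],[2.7,0,0,7,0,0,0],[2.7,0,0,2,0,0,0],[6,0,0,-2,0,0,0],[6,0,0,-2,0,0,0]]]'
python3 plan.py .666,.162,.14,.293
```

```text
t: 6.5
eef_pos: [0.5486, 0.3332, 0.1288]
ee_rot: [-3.138, -0.007, 0.291]
force: [0.3, 0.2, 0.5]
width: 0.0415
gripper_force: 0.0
t 6.50 [0.5486 0.3332 0.1288] [-3.138 -0.007  0.291] w 0.0415 q6 1.01
.666,.162,.14,.293 -> [ 6.35 19.77 -1.14] [-0.003 -0.007 -0.002]
```

```bash
python3 -m creep '[[[6,2,6,-1,0,0,0],[6,4,12,-1,0,0,0],[6,6.3,19.7,-1,0,0,0],[6,6.3,19.7,-1,0,0,0],[6,6.3,19.7,-1,0,0,0],[6,6.3,19.7,-1,0,0,0],[6,6.3,19.7,-1,0,0,0],[6,6.3,19.7,-1,0,0,0]]]'
python3 look.py w3 orange; python3 plan.py .666,.162,.004,.293
python3 - <<'E'
from vis import *
T=grab_frame('top');m=blob(T,'green',(130,190),50);print(cen(m));pt=camera_params('top')
P=plane(pt,cv2.findNonZero(m).reshape(-1,2).astype(float),.02);c=P.mean(0);a=.29;d=c-[.507,.3195,0]
print('green in tray',np.cos(a)*d[0]+np.sin(a)*d[1],-np.sin(a)*d[0]+np.cos(a)*d[1]);cv2.imwrite('pics/t2.png',T)
E
```

```text
t: 7.5
eef_pos: [0.6632, 0.162, 0.1347]
ee_rot: [-3.142, -0.0, 0.292]
force: [0.3, -0.8, 0.2]
width: 0.0598
gripper_force: 0.0
((282.0, 201.5), (14.0, 55.0), 0.0)
centre [[0.6621 0.1612 0.015 ]] yaw 0.28461468
t 7.55 [0.6632 0.1618 0.1347] [-3.142 -0.     0.292] w 0.0597 q6 1.34
.666,.162,.004,.293 -> [ 0.27  0.06 13.07] [-0.    -0.    -0.001]
([133.51639344262296, 196.99180327868854], 122)
green in tray 0.04330268267725433 0.0010295086244803478
```

```bash
python3 -m creep '[[[5,0,0,5,0,0,0],[5,0,0,9,0,0,0],[5,0,0,11.5,0,0,0],[5,0,0,13,0,0,0],[5,0,0,13,0,0,0],[1,0,0,13,0,0,0],[1,0,0,13,0,0,0],[1,0,0,13,0,0,0],[1,0,0,13,0,0,0],[1,0,0,13,0,0,0],[1,0,0,13,0,0,0]]]' 25
python3 plan.py .664,.162,.15,.293 .561,-.347,.15,.088 .561,-.347,.12,.088
```

```text
t: 8.98
eef_pos: [0.6638, 0.161, 0.0051]
ee_rot: [3.142, -0.001, 0.29]
force: [-2.0, 0.2, 5.2]
width: 0.0173
gripper_force: 25.0
t 8.97 [0.6638 0.161  0.0051] [ 3.142e+00 -1.000e-03  2.900e-01] w 0.0173 q6 1.34
.664,.162,.15,.293 -> [  0.06  -0.09 -14.49] [ 0.    -0.001 -0.003]
.561,-.347,.15,.088 -> [-24.38  45.73 -14.5 ] [-0.    -0.001  0.202]
.561,-.347,.12,.088 -> [-24.38  45.73 -11.5 ] [-0.    -0.001  0.202]
```

```bash
python3 -m creep '[[[1,0,0,-6,0,0,0],[1,0,0,-12,0,0,0],[1,0,0,-15,0,0,0],[1,-2.5,4.7,-15,0,0,0],[1,-8,15,-15,0,0,0.1],[1,-8,15,-15,0,0,0.1],[1,-24.4,45.7,-15,0,0,0.202],[1,-24.4,45.7,-15,0,0,0.202],[1,-24.4,45.7,-15,0,0,0.202],[1,-24.4,45.7,-15,0,0,0.202],[1,-24.4,45.7,-15,0,0,0.202],[1,-24.4,45.7,-15,0,0,0.202],[1,-24.4,45.7,-15,0,0,0.202],[1,-24.4,45.7,-10,0,0,0.202],[1,-24.4,45.7,-10,0,0,0.202],[1,-24.4,45.7,-10,0,0,0.202],[1,-24.4,45.7,-10,0,0,0.202]]]'
python3 - <<'E'
from vis import *
p=camera_params('wrist');I=grab_frame('wrist');cv2.imwrite('pics/w4.png',I)
print(get_state()['eef_pos'],get_state()['ee_rot'])
cx,cy,a=.519,-.350,.0876
c,s=np.cos(a),np.sin(a)
X=[[cx+c*x-s*y,cy+s*x+c*y,.012] for x,y in [(-.111,-.044),(.111,-.044),(.111,.044),(-.111,.044),(-.111,-.044)]]
X=np.array([np.array(X[i])*(1-k)+np.array(X[i+1])*k for i in range(4) for k in np.linspace(0,1,20)])
for u,v in proj(p,X).round().astype(int): cv2.circle(I,(int(u),int(v)),1,(255,0,255),-1)
cv2.imwrite('pics/w4o.png',I)
E
```

```text
t: 11.1
eef_pos: [0.5618, -0.3468, 0.1066]
ee_rot: [3.14, -0.002, 0.089]
force: [-0.5, -1.1, -0.9]
width: 0.017
gripper_force: 25.0
[ 0.56165729 -0.34680964  0.10643568] [ 3.14038874e+00 -2.43285065e-03  8.90012175e-02]
```

View pics/w4o.png

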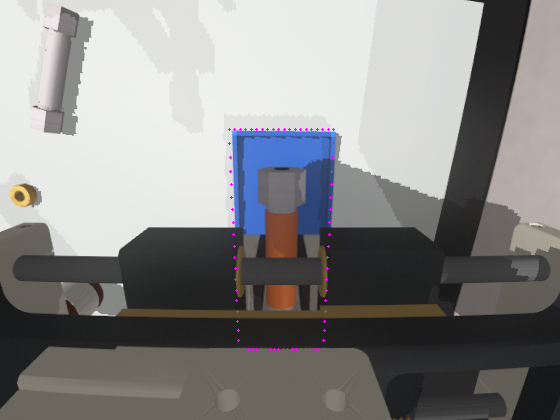

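The blue tray lies about 3 px right of and below the drawn outline. I'll correct the target by 2.5 mm across and 2 mm along, then lower.

```bash
python3 -m creep '[[[1,-0.2,0.25,5,0,0,0],[1,-0.2,0.25,8,0,0,0],[1,-0.2,0.25,9.5,0,0,0],[1,-0.2,0.25,9.6,0,0,0],[1,-0.2,0.25,9.6,0,0,0],[2.7,-0.2,0.25,9.6,0,0,0],[2.7,-0.2,0.25,9.6,0,0,0],[2.7,-0.2,0.25,9.6,0,0,0],[2.7,-0.2,0.25,7,0,0,0],[2.7,-0.2,0.25,2,0,0,0],[8,-0.2,0.25,-3,0,0,0],[8,-0.2,0.25,-4,0,0,0],[8,-0.2,0.25,-4,0,0,0]]]'
python3 plan.py .451,-.152,.15,.088 
```

```text
t: 12.78
eef_pos: [0.559, -0.3495, 0.1454]
ee_rot: [3.141, -0.002, 0.088]
force: [0.4, 0.6, -0.8]
width: 0.0514
gripper_force: 0.0
t 12.78 [ 0.559  -0.3495  0.1454] [ 3.141e+00 -2.000e-03  8.800e-02] w 0.0514 q6 1.92
.451,-.152,.15,.088 -> [ -9.02 -20.62  -0.49] [ 0.    -0.002  0.   ]
```

```bash
python3 -m creep '[[[8.7,-4.5,-10.3,-2,0,0,0],[8.7,-4.5,-10.3,-2,0,0,0],[8.7,-9,-20.6,-2,0,0,0],[8.7,-9,-20.6,-2,0,0,0],[8.7,-9,-20.6,-2,0,0,0],[8.7,-9,-20.6,-2,0,0,0],[8.7,-9,-20.6,-2,0,0,0]]]'
python3 - <<'E'
from vis import *
p=camera_params('wrist');I=grab_frame('wrist');T=grab_frame('top');cv2.imwrite('pics/t3.png',T)
for X in ([.451,-.152,.085],[.451,-.152,.0],[.451,-.173,.085],[.451,-.131,.085],[.430,-.152,.085],[.472,-.152,.085]):
    u=proj(p,X)[0];print(u);cv2.circle(I,tuple(int(round(v)) for v in u),2,(255,0,255),-1)
pt=camera_params('top');m=blob(T,'orange',(418,190),60);P=plane(pt,cv2.findNonZero(m).reshape(-1,2).astype(float),.02);d=P.mean(0)-[.517,-.3525,0];a=.0876
print('orange in tray',np.cos(a)*d[0]+np.sin(a)*d[1],-np.sin(a)*d[0]+np.cos(a)*d[1])
cv2.imwrite('pics/w5.png',I)
E
python3 plan.py .451,-.152,.029,.088
```

```text
t: 13.65
eef_pos: [0.4511, -0.1528, 0.1638]
ee_rot: [3.142, 0.001, 0.087]
force: [0.4, -0.2, 0.0]
width: 0.0867
gripper_force: 0.0
[280.67116944 211.84198012]
[280.752824   190.58190638]
[305.36285568 213.90763413]
[255.88366826 209.76267095]
[278.56561036 235.06785824]
[282.87242793 187.5586082 ]
t 13.75 [ 0.451  -0.153   0.1639] [3.142e+00 1.000e-03 8.700e-02] w 0.0871 q6 1.57
.451,-.152,.029,.088 -> [ 0.02 -0.1  13.49] [ 0.     0.001 -0.001]Traceback (most recent call last):
  File "<stdin>", line 5, in <module>
AttributeError: 'NoneType' object has no attribute 'reshape'
```

```bash
python3 - <<'E'
from vis import *
p=camera_params('wrist');I=grab_frame('wrist')
for X in ([.451,-.152,.085],[.451,-.152,.0],[.451,-.173,.085],[.451,-.131,.085],[.430,-.152,.085],[.472,-.152,.085]):
    u=proj(p,X)[0];cv2.circle(I,tuple(int(round(v)) for v in u),2,(255,0,255),-1)
T=cv2.imread('pics/t3.png')[130:290,350:470]
cv2.imwrite('pics/w5.png',np.hstack([I[100:340],cv2.resize(T,(180,240))]))
E
```

```text
(no output)
```

View pics/w5.png

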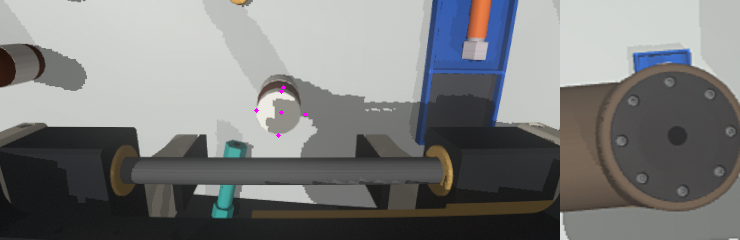

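The white cap is centred at about (278,307) in the full frame, within 2 mm of the prediction. The orange column is lying in the blue long bay. Now to grasp the white bottle.

```bash
python3 -m creep '[[[8.7,0.2,-0.2,5,0,0,0],[8.7,0.2,-0.2,9,0,0,0],[8.7,0.2,-0.2,12,0,0,0],[8.7,0.2,-0.2,13.4,0,0,0],[8.7,0.2,-0.2,13.4,0,0,0],[3.5,0.2,-0.2,13.4,0,0,0],[3.5,0.2,-0.2,13.4,0,0,0],[3.5,0.2,-0.2,13.4,0,0,0],[3.5,0.2,-0.2,13.4,0,0,0],[3.5,0.2,-0.2,13.4,0,0,0],[3.5,0.2,-0.2,13.4,0,0,0]]]' 20
python3 plan.py .451,-.152,.15,.088 .443,.300,.15,.29 .443,.300,.036,.29
```

```text
t: 15.18
eef_pos: [0.4528, -0.1501, 0.0307]
ee_rot: [3.141, -0.0, 0.088]
force: [-0.3, -0.8, 3.1]
width: 0.0413
gripper_force: 20.0
t 15.18 [ 0.4528 -0.1501  0.0307] [ 3.141 -0.     0.088] w 0.0413 q6 1.57
.451,-.152,.15,.088 -> [ -0.2    0.17 -11.93] [ 0. -0.  0.]
.443,.300,.15,.29 -> [  2.99 -44.92 -11.93] [ 0.    -0.    -0.202]
.443,.300,.036,.29 -> [  2.99 -44.92  -0.53] [ 0.    -0.    -0.202]
```

```bash
python3 -m creep '[[[3.5,0,0,-3,0,0,0],[3.5,0,0,-8,0,0,0],[3.5,0,0,-13,0,0,0],[3.5,0.2,-3,-14,0,0,-0.02],[3.5,0.5,-8,-14,0,0,-0.04],[3.5,0.9,-13,-14,0,0,-0.06],[3.5,1.2,-18,-14,0,0,-0.08],[3.5,1.5,-23,-14,0,0,-0.1],[3.5,1.9,-28,-14,0,0,-0.12],[3.5,2.2,-33,-14,0,0,-0.15],[3.5,2.6,-38,-14,0,0,-0.17],[3.5,2.8,-42,-14,0,0,-0.19],[3.5,3,-44.9,-14,0,0,-0.202],[3.5,3,-44.9,-10,0,0,-0.202],[3.5,3,-44.9,-8,0,0,-0.202],[3.5,3,-44.9,-7,0,0,-0.202],[3.5,3,-44.9,-7,0,0,-0.202],[3.5,3,-44.9,-7,0,0,-0.202]]]'
python3 - <<'E'
from vis import *
print(get_state()['eef_pos'],get_state()['ee_rot'])
I=np.hstack([grab_frame('wrist'),grab_frame('side')]);cv2.imwrite('pics/w6.png',cv2.resize(I,(800,300),interpolation=3))
E
python3 plan.py .443,.300,.036,.29
```

```text
t: 17.42
eef_pos: [0.4436, 0.3002, 0.1015]
ee_rot: [-3.141, -0.001, 0.29]
force: [-0.1, 0.9, -1.2]
width: 0.0416
gripper_force: 20.0
[0.4436184  0.30022269 0.10147974] [-3.14085027e+00 -1.27695259e-03  2.90094381e-01]
t 17.52 [0.4435 0.3002 0.1015] [-3.141e+00 -1.000e-03  2.900e-01] w 0.0415 q6 0.90
.443,.300,.036,.29 -> [-0.07  0.01  6.55] [-0.001 -0.001  0.   ]
```

View pics/w6.png

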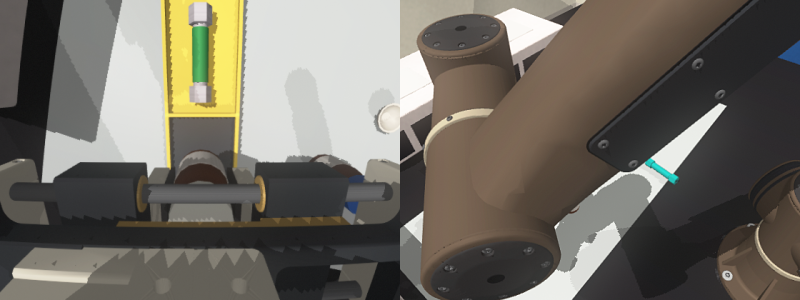

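The wrist view shows the white bottle upright over the dark square bay at (200,170), with the green column lying straight in the long bay. Next, lower and release.

```bash
python3 -m creep '[[[3.5,0,0,3,0,0,0],[3.5,0,0,5,0,0,0],[3.5,0,0,6,0,0,0],[3.5,0,0,6.5,0,0,0],[3.5,0,0,6.6,0,0,0],[3.5,0,0,6.6,0,0,0],[6,0,0,6.6,0,0,0],[7,0,0,6.6,0,0,0],[8,0,0,6.6,0,0,0],[8,0,0,6.6,0,0,0],[8,0,0,3,0,0,0],[8,0,0,-2,0,0,0],[8,0,0,-6,0,0,0],[8,0,0,-6,0,0,0],[8,0,0,-6,0,0,0]]]'
python3 plan.py .4625,.1386,.16,.088
```

```text
t: 19.4
eef_pos: [0.4427, 0.2996, 0.1602]
ee_rot: [-3.141, 0.0, 0.29]
force: [-0.3, -0.3, 0.6]
width: 0.0798
gripper_force: 0.0
t 19.40 [0.4427 0.2996 0.1602] [-3.141  0.     0.29 ] w 0.0798 q6 0.90
.4625,.1386,.16,.088 -> [-2.7  15.99  0.02] [-0.     0.     0.202]
```

```bash
python3 -m creep '[[[8.7,-1,6,0,0,0,0.1],[8.7,-2,12,0,0,0,0.202],[8.7,-2.7,16,0,0,0,0.202],[8.7,-2.7,16,0,0,0,0.202],[8.7,-2.7,16,0,0,0,0.202],[8.7,-2.7,16,0,0,0,0.202]]]'
python3 - <<'E'
from vis import *
p=camera_params('wrist');I=grab_frame('wrist')
m=blob(I,'blue',(280,200),45);print(cen(m),cv2.boundingRect(m))
for z in(.085,.078):print(proj(p,[.4625,.1386,z]))
print('cap centre by plane .078',plane(p,[cen(m)[0]],.078))
x,y,w,h=cv2.boundingRect(m)
print(p['view'][2])
cv2.imwrite('pics/w7.png',I)
T=grab_frame('top');m=blob(T,'white',(150,225),16);print('top white cap',cen(m));
if m.any():print(plane(camera_params('top'),[cen(m)[0]],.085))
E
python3 plan.py .4625,.1386,.029,.088
```

```text
t: 20.15
eef_pos: [0.4629, 0.1395, 0.1601]
ee_rot: [3.141, 0.001, 0.089]
force: [0.0, 0.4, 0.4]
width: 0.0871
gripper_force: 0.0
([273.18918918918916, 204.481981981982], 222) (261, 194, 36, 30)
[[282.71627741 213.65480754]]
[[282.66637878 211.30711199]]
cap centre by plane .078 [[0.46780664 0.14717929 0.078     ]]
[-0.25729932 -0.02364476 -0.96604244  0.44763092]
t 20.25 [0.4629 0.1396 0.1602] [3.141 0.    0.09 ] w 0.0871 q6 0.96
.4625,.1386,.029,.088 -> [-0.04  0.09 13.13] [0.    0.    0.002]Traceback (most recent call last):
  File "<stdin>", line 9, in <module>
  File "vis.py", line 25, in cen
    M=cv2.moments(m,True);return [M['m10']/M['m00'],M['m01']/M['m00']],int(M['m00'])
                                  ~~~~~~~~^~~~~~~~~
ZeroDivisionError: float division by zero
```

View pics/w7.png

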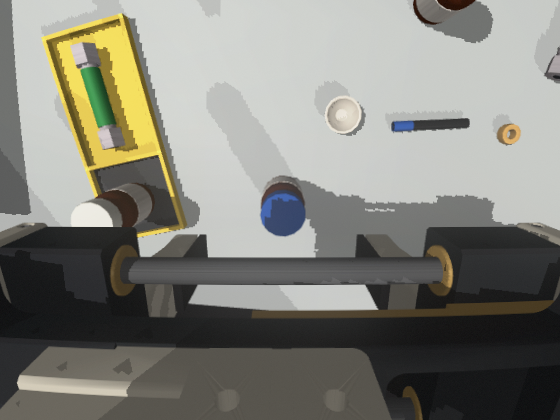

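The blue cap is centred at (283,214), exactly where predicted. The white bottle at (98,212) stands upright in its bay. Now to grasp the blue bottle.

```bash
python3 -m creep '[[[8.7,0,0.1,5,0,0,0],[8.7,0,0.1,9,0,0,0],[8.7,0,0.1,12,0,0,0],[8.7,0,0.1,13,0,0,0],[8.7,0,0.1,13,0,0,0],[3.5,0,0.1,13,0,0,0],[3.5,0,0.1,13,0,0,0],[3.5,0,0.1,13,0,0,0],[3.5,0,0.1,13,0,0,0],[3.5,0,0.1,13,0,0,0],[3.5,0,0.1,13,0,0,0]]]' 20
python3 plan.py .450,-.358,.16,.088 .450,-.358,.036,.088
```

```text
t: 21.62
eef_pos: [0.4631, 0.1379, 0.0306]
ee_rot: [-3.142, -0.0, 0.088]
force: [-0.2, 0.2, 1.3]
width: 0.0415
gripper_force: 20.0
t 21.62 [0.4631 0.1379 0.0306] [-3.142 -0.     0.088] w 0.0415 q6 0.96
.450,-.358,.16,.088 -> [ -5.67  49.28 -12.94] [-0. -0.  0.]
.450,-.358,.036,.088 -> [-5.68 49.28 -0.54] [-0. -0.  0.]
```

```bash
python3 -m creep '[[[3.5,0,0,-3,0,0,0],[3.5,0,0,-8,0,0,0],[3.5,-0.3,3,-12,0,0,0],[3.5,-0.9,8,-12,0,0,0],[3.5,-1.5,13,-12,0,0,0],[3.5,-2.1,18,-12,0,0,0],[3.5,-2.6,23,-12,0,0,0],[3.5,-3.2,28,-12,0,0,0],[3.5,-3.8,33,-12,0,0,0],[3.5,-4.4,38,-12,0,0,0],[3.5,-5,43,-12,0,0,0],[3.5,-5.4,47,-12,0,0,0],[3.5,-5.7,49.3,-11,0,0,0],[3.5,-5.7,49.3,-8,0,0,0],[3.5,-5.7,49.3,-7,0,0,0],[3.5,-5.7,49.3,-7,0,0,0],[3.5,-5.7,49.3,-7,0,0,0]]]'
python3 - <<'E'
from vis import *
cv2.imwrite('pics/w8.png',grab_frame('wrist'))
E
python3 plan.py .450,-.358,.036,.088
```

```text
t: 23.75
eef_pos: [0.4505, -0.3583, 0.1016]
ee_rot: [3.141, -0.001, 0.089]
force: [0.1, -0.4, -1.0]
width: 0.0414
gripper_force: 20.0
t 23.80 [ 0.4505 -0.3583  0.1017] [ 3.141e+00 -2.000e-03  8.900e-02] w 0.0412 q6 1.99
.450,-.358,.036,.088 -> [-0.06 -0.04  6.57] [ 0.001 -0.002  0.001]
```

View pics/w8.png

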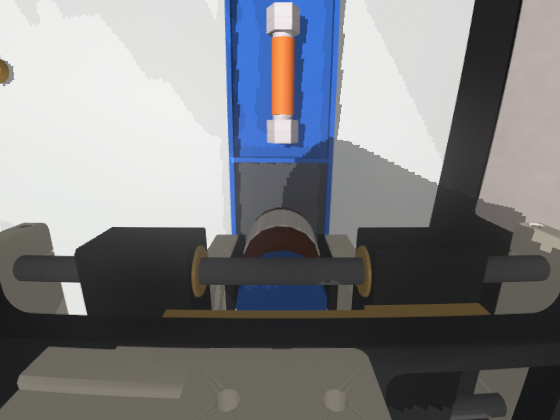

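The blue bottle is centred over the square bay, whose walls are at columns 232 and 330, and the orange column lies straight in the long bay. I'll lower, release, rise and move away.

```bash
python3 -m creep '[[[3.5,0,0,3,0,0,0],[3.5,0,0,5,0,0,0],[3.5,0,0,6,0,0,0],[3.5,0,0,6.5,0,0,0],[3.5,0,0,6.6,0,0,0],[3.5,0,0,6.6,0,0,0],[6,0,0,6.6,0,0,0],[7,0,0,6.6,0,0,0],[8,0,0,6.6,0,0,0],[8,0,0,6.6,0,0,0],[8,0,0,3,0,0,0],[8,0,0,-2,0,0,0],[8,0,0,-8,0,0,0],[8,0,-6,-8,0,0,0],[8,0,-18,-10,0,0,0],[8,0,-24,-12,0,0,0],[8,0,-30,-14,0,0,0],[8,0,-30,-14,0,0,0],[8,0,-30,-14,0,0,0]]]'
python3 - <<'E'
from vis import *
np.set_printoptions(precision=4,suppress=True)
T=grab_frame('top');S=grab_frame('side');pt,ps=camera_params('top'),camera_params('side')
def tr(X,c,a):
    d=X[:2]-c;return np.array([np.cos(a)*d[0]+np.sin(a)*d[1],-np.sin(a)*d[0]+np.cos(a)*d[1]])
for n,c,pos,C,a in [('bB','blue',[.450,-.358,.080],(.517,-.3525),.0876),('bW','white',[.443,.3,.080],(.507,.3195),.29),('cO','orange',[.559,-.349,.02],(.517,-.3525),.0876),('cG','green',[.547,.331,.02],(.507,.3195),.29)]:
    uv=tuple(int(round(v)) for v in proj(pt,pos)[0]);m=blob(T,c,uv,13 if n[0]=='b' else 30)
    if m.any():print(n,cen(m),tr(plane(pt,[cen(m)[0]],pos[2])[0],C,a))
cv2.imwrite('pics/end.png',np.vstack([T[110:310,50:500],cv2.resize(S,(450,337))]))
E
```

```text
t: 26.18
eef_pos: [0.424, -0.056, 0.2424]
ee_rot: [-3.141, -0.004, 0.095]
force: [0.1, -0.9, -0.4]
width: 0.0799
gripper_force: 0.0
bB ([437.6, 237.9], 260) [-0.0658 -0.0016]
bW ([135.41153846153847, 241.71153846153845], 260) [-0.0666  0.0048]
cO ([421.6011904761905, 192.32738095238096], 168) [0.044  0.0009]
cG ([133.42372881355934, 196.97457627118644], 118) [0.0434 0.0012]
```

View pics/end.png

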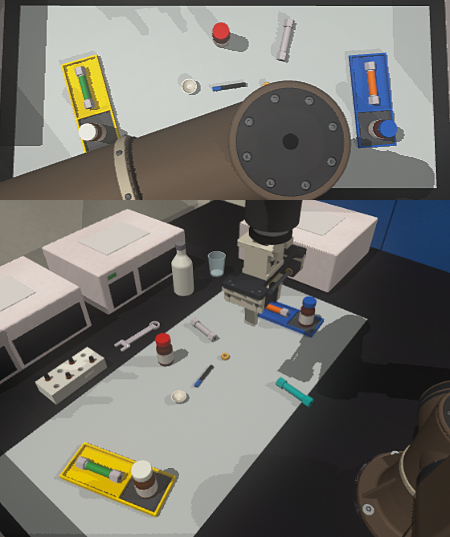

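Both kits are complete and within tolerance. The bottles stand upright, and the red-capped bottle at (221,35) and plain column at (286,40) have not been touched. The robot is clear, so I'm handing in.

```bash
python3 -c "
from station import *
print(job_done())"
```

```text
the job is handed in; nothing more can be done
None
```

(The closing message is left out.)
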